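# Wind the test box timer and hold its recessed reset

### The arm

A 6-joint arm with a two-finger parallel gripper is mounted at the origin on the work surface. World frame = base frame: x ahead of the robot, y to its left, z up, the work surface at z = 0. Lengths are in mm, angles in rad, forces in N, time in s.
With the tool pointing down it reaches from about 350 to 1000 mm from the base axis. Payload 7.1 kg.
Tool frame: the origin (TCP) lies between the finger pads; the fingertips stand 25 mm ahead of it and the grasp point (between the pads) lies 6 mm ahead of it (ctrl.finger_overhang is the distance from the TCP to the fingertips, in mm); z points along the fingers, y is the line along which they close (so a half turn about z gives the same grasp; the last joint's range is limited). The gripper opens to 85 mm and grips with 20 to 120 N. Pads are 22 mm wide; open, the fingers measure 114 mm over their backs; the gripper's body (76 mm by 85 mm) begins 54 mm behind the grasp point. The pads swing forward as they close: fully open they stand 13 mm farther back than shut.
Start: joints at [-1.145, 0.423, 1.63, -0, 1.089, -0.019], TCP at [268.938, -564.161, 256.319] pointing down, gripper open.
Joint ranges: [-3, 3], [-0.9, 2.11], [0.09, 2.58], [-1.31, 4.45], [0.11, 2.69], [-2.54, 2.54]. Speed limits (rad/s): [2.39, 2.39, 3.01, 3.14, 3.14, 3.14].

### API

Orientations are given as [roll, pitch, yaw] about the fixed x, y, z axes, in that order (R = Rz(yaw) Ry(pitch) Rx(roll)).
In Python, from cell import monitor, read_camera, job, silhouettes, ctrl gives the robot as it stands.
- The arm moves only by the tool move_arm, never from a script. Its argument "plan" is a list of rows, each a list of 7 numbers: the shift along the tool's x, y, z in m, then the turn, a rotation vector about the tool's x, y, z in degrees, then the closure in counts, from 0 (fully open) to 255 (shut). A call has 1 to 10 rows; each row is the pose to reach, as a shift and turn from the pose commanded when the call began, along the tool's axes at that moment; what a row does not reach only later rows make up. A row lasts 1/12 s, in which the tool goes at most 41.7 mm and 7.16 degrees, less where a joint would pass 70% of its speed; a pose out of reach is approached as far as the arm can. A call with a gripper value outside its range is refused whole. The fingers move at their own pace and stop on an object; "squeeze" is the grip in N (left out, the last holds). Time passes only in rows, so rows that repeat a pose let the fingers close. It gives the time, the measured TCP pose, the force, the opening and the grip force at its end, in the units of the state.
- monitor.read_state(): the state, without advancing time (a new reading comes with each control period).
- read_camera(name): name is "side" or "top" or "wrist"; returns a dict with "img" (384x512x3 uint8, red, green, blue), "z_map" (384x512 float32, mm along the optical axis (not along the pixel's ray), 0 where there is no reading), "mtx" (3x3 intrinsics, pixels), "R" (3x3) and "t" (3): a world point X has camera coordinates R X + t. Camera axes: x right, y down, z forward; pixel columns grow to the right and rows downward; lengths in mm; the calibration is good to about 2 mm. A picture is of the moment at which its call begins.
- job.close_job(): hands the job in; it is judged then, once.
Trained networks look in the newest picture that a camera, given by its name, has taken for a name from the list of things; names that differ only in an ending like _2 or _b are one class to them, and where a whole thing is asked for, a point or a joint stands for the part that bears it (a point fixed in the world has none). Each returns a list of dicts, best first, with "conf" (0 to 1); they miss things now and then, are a little off and sometimes report something else, mostly with a low value. They report only what shows in the picture. A call takes as long as a camera call. They do not tell look-alikes from the thing itself.
- silhouettes(camera, thing): "mask" (384x512 bool, what is visible of it) and "uv" ([column, row] in pixels, amid what is visible of it).
The state is a dict: "t": time; "qpos": joint angles; "qd": joint speeds; "tau": joint torques, N m; "tcp_pos": TCP position; "orientation": TCP orientation; "force": force on the tool from outside, world axes, zero at the start; "wrist_torque": the same for the moment, N m; "grip_width": finger opening in mm; "grip_force": force on a finger pad.
Only numpy, scipy, OpenCV 4.12 (cv2) and the standard library are available. Lean on these libraries where they do the work, as an engineer would, in place of code of your own. Each camera call takes 0.05 s, during which the arm holds its last target. There are 200 camera calls.

### The job

Get the cable test box ready for its next run: first wind the wing key of its spring timer clockwise until it comes to its stop, re-gripping as often as needed. Then take the stylus out of its stand, reach it upright through the small round hole in the top of the box and push the recessed reset button well down. Finish while still gripping the stylus and holding the button down with it, and leave the bin, tape roll, carton and screwdriver where they are.

Things in the scene. Friction and masses are not known exactly. Their poses are not given: they have to be found in the camera images.
- tester: Grey cable test box, fixed to the bench, 150 (its x) by 200 (its y) by 70 mm high; origin at the centre of its underside, z up. On its flat top (70 mm up) stands a steel wing key at (0, +50 mm); the small round hole is at (0, -50 mm).
- key_grip (a point): Centre of the wing of the steel timer key, 100 mm above the bench, on the key's vertical turning axis. The wing is an upright flat plate 36 mm long (along this point's x), 10 mm thick (its y), 28 mm high (86 to 114 mm above the bench), on a 12 mm stem over a round boss of 40 mm diameter whose top is 76 mm above the bench. The wing turns with the key.
- key (a joint): How far the timer key is wound, rad: grows as the key turns clockwise seen from above; at 0 the wing lies along the box's x. It starts between 0 and 1 and comes to a hard stop at 3.6. Turning takes about 0.1 N m, and it stays where it is let go, though a knock can turn it back.
- hole (a point): Centre of the mouth of the round hole in the box's top, 70 mm above the bench. The hole is vertical, 17 mm in diameter; the button lies at its bottom.
- button_top (a point): Centre of the top face of the recessed reset button (pale round plunger, 15 mm in diameter), 20 mm below the mouth of the hole while not pressed. It moves down with the button.
- button (a joint): How far the reset button is pressed, m: 0 released, 0.008 at its bottom stop. It springs back by itself; it starts to move at about 1.8 N and takes about 6 N to bottom.
- stand: Aluminium stylus stand, fixed to the bench, 70 by 70 by 56 mm high, origin at the centre of its underside. The stylus stands upright in a 10 mm hole at the centre of its top.
- stylus_mid (a point): Centre of the handle of the loose stylus, a grey round handle 16 mm in diameter and 60 mm long with a steel shaft 8 mm in diameter and 52 mm long below it (50 g). Its z is the stylus's axis and points from tip to handle. In the stand the handle's lower end rests on the stand's top, so this point is 86 mm above the bench.
- stylus_tip (a point): Lower end of the stylus's steel shaft, 82 mm below the centre of the handle along the stylus.
- bin: Blue open parts bin, 110 by 90 by 60 mm high, loose; to be left alone. Origin at the centre of its underside.
- tape: Roll of yellow tape lying flat, 90 mm in diameter, 20 mm high, loose; to be left alone. Origin at the centre of its underside.
- carton: Closed cardboard carton, 70 by 100 by 50 mm high, loose; to be left alone. Origin at the centre of its underside.
- driver: Screwdriver with orange handle lying on the bench, 170 mm long along its x, loose; to be left alone. Origin under the middle of its length.
There are look-alikes about, which are no part of the job. There is more than one size of the part that bears stylus_mid; the job needs the middle-sized.

How it is judged:
By the outcome, as a careful person would: the job done as asked, in the order asked, and still so for the second after the job is handed in, while the arm keeps its last pose, push and grip.
It also fails if it takes over 67 s, if anything falls off the work surface, if the arm or the gripper's body presses on something with over 40 N, if the wrist force passes 120 N, or if a joint passes its speed limit or range.

## Working session

There is one attempt and no reset: what is moved stays moved. The work goes in short steps, Python scripts to look and compute and a tool call to move; the robot and the scene stay as the last step left them, time stands still between calls to the robot, and variables do not carry over. Pictures are saved under pics/ and viewed, at most 10 in all, crops included, and the job is handed in when it is done.

Besides the shell and the picture viewer there is one more tool, called after "Call:" by a JSON object that holds its "fn" and its "kwargs". move_arm: Moves the arm, as the interface text tells. Its arguments: {"type":"object","properties":{"plan":{"type":"array"},"squeeze":{"type":"number"}},"required":["plan"]}

```bash
mkdir -p pics; cat > h.py <<'E'
import numpy as np, cv2
from cell import monitor, read_camera, job, silhouettes, ctrl
def world(c,u,v,z):
    p=np.linalg.inv(c['mtx'])@np.array([u,v,1.0])*z
    return c['R'].T@(p-c['t'])
def cloud(c,mask=None):
    zz=c['z_map']; v,u=np.nonzero((zz>0)&(mask if mask is not None else True))
    p=np.linalg.inv(c['mtx'])@np.vstack([u,v,np.ones(len(u))])*zz[v,u]
    return (c['R'].T@(p-c['t'][:,None])).T
def proj(c,X):
    p=c['mtx']@(c['R']@np.array(X,float)+c['t']); return p[:2]/p[2]
E
python3 - <<'E'
from h import *
s=monitor.read_state(); print(s['t'],s['tcp_pos'],s['orientation'],s['grip_width'])
ims=[]
for n in ['top','side']:
    c=read_camera(n); ims.append(c['img'])
    print(n,'campos',-c['R'].T@c['t'])
    for th in ['tester','key_grip','hole','button_top','stand','stylus_mid','bin','tape','carton','driver']:
        try: L=silhouettes(n,th)
        except Exception as e: print(th,e); continue
        for d in L[:5]:
            P=cloud(c,d['mask'])
            print(n,th,round(d['conf'],2),np.round(d['uv']),d['mask'].sum(), np.round(np.median(P,0)) if len(P) else '', np.round(np.percentile(P,98,axis=0)-np.percentile(P,2,axis=0)) if len(P) else '',np.round(np.percentile(P[:,2],98)) if len(P) else '')
cv2.imwrite('pics/top.png',cv2.resize(ims[0],(800,600))[:,:,::-1]);cv2.imwrite('pics/side.png',cv2.resize(ims[1],(800,600))[:,:,::-1])
E
```

```text
0.0 [ 268.74980945 -563.70366727  255.55536774] [-3.14004706e+00 -2.58600440e-05  4.44818119e-01] 85.29334195623615
top campos [ 488.59232369  -12.39532628 1034.93714431]
top tester 0.81 [237. 212.] 4688 [570.  21.  71.] [169. 197.  12.] 79.0
top key_grip 0.51 [218. 218.] 73 [554.  68. 114.] [27. 22. 37.] 118.0
top hole 0.84 [238. 214.] 4866 [570.  21.  71.] [171. 202.  75.] 79.0
top stand 0.67 [359. 217.] 826 [ 561. -286.   56.] [68. 69. 52.] 61.0
top stylus_mid 0.56 [365. 213.] 57 [ 562. -289.  110.] [13. 12. 45.] 119.0
top stylus_mid 0.46 [366. 179.] 159 [ 645. -292.  133.] [ 17.  18. 135.] 159.0
top bin 0.87 [139. 206.] 1826 [588. 293.   8.] [111. 100.  61.] 63.0
top tape 0.9 [297. 132.] 406 [ 760. -149.   20.] [86. 84. 23.] 24.0
top carton 0.93 [196. 149.] 1172 [746. 128.  51.] [ 78. 101.  50.] 55.0
top driver 0.88 [258. 144.] 328 [750. -33.  24.] [131.  24.  18.] 30.0
side campos [ 397.98799472 -587.95603753  625.91725767]
side tester 0.6 [241. 200.] 5470 [562. -18.  68.] [185. 200.  91.] 97.0
side key_grip 0.54 [224. 175.] 166 [555.  60. 101.] [30. 21. 35.] 114.0
side hole 0.5
[... 238 characters left out ...]
[ 644. -305.  117.] [ 20.  19. 153.] 155.0
side stylus_mid 0.78 [288. 304.] 239 [ 561. -303.   95.] [15. 14. 60.] 116.0
side stylus_mid 0.7 [285. 365.] 169 [ 534. -377.   62.] [13. 16. 83.] 83.0
side stylus_mid 0.5 [343. 237.] 696 [ 758. -157.   16.] [84. 84. 20.] 20.0
side bin 0.97 [214. 146.] 1278 [587. 248.  32.] [114. 104.  58.] 59.0
side tape 0.96 [336. 255.] 750 [ 758. -158.   16.] [84. 85. 21.] 20.0
side carton 0.84 [286. 166.] 1027 [745. 101.  47.] [101. 152.  52.] 50.0
side carton 0.31 [241. 205.] 5557 [562. -17.  68.] [189. 201.  94.] 96.0
side driver 0.85 [318. 207.] 439 [751. -43.  18.] [154.  43.  27.] 26.0
side driver 0.65 [241. 207.] 5379 [562. -17.  68.] [183. 199.  90.] 97.0
```

View pics/top.png

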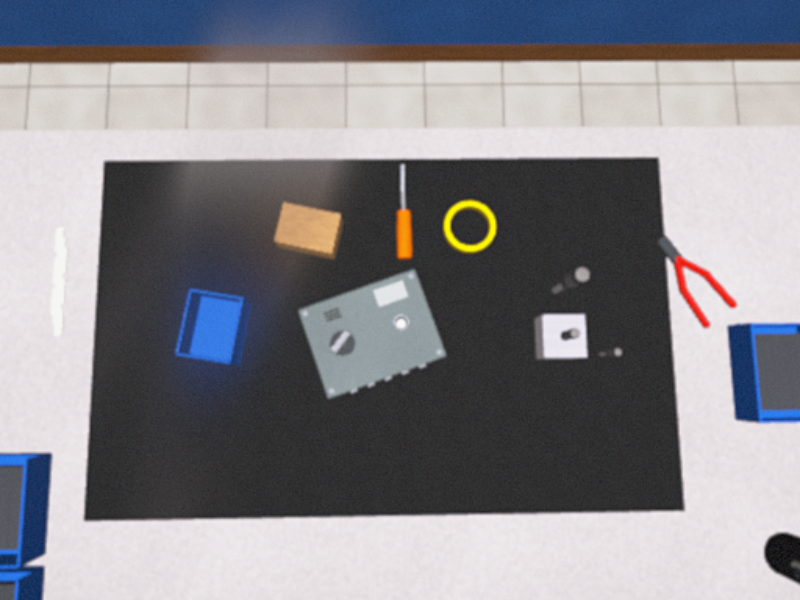

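View pics/side.png

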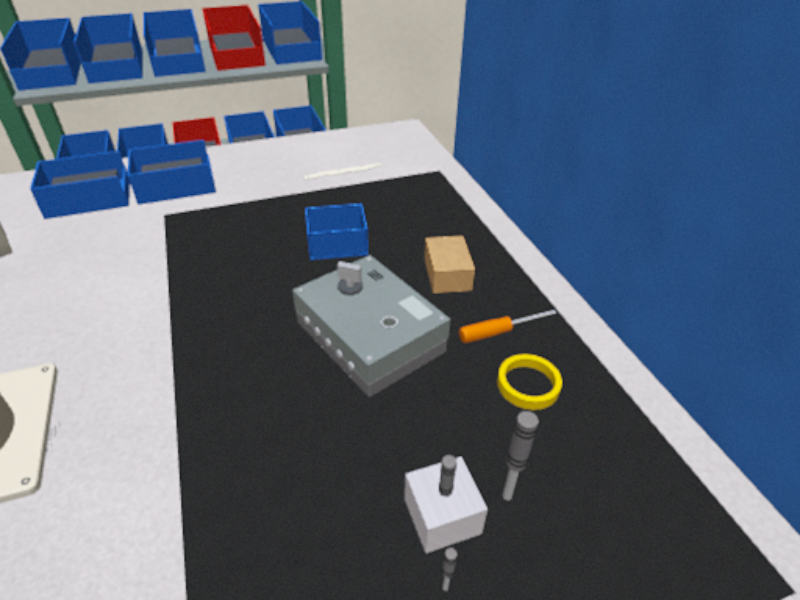

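Top view (800×600): the tester is at (372,333), its key at (342,342) and its hole at (401,322). The stand is at (562,336). There are three styli: a large one at (582,275), one in the stand at (570,334), and a small one at (618,352). The one in the stand is the middle-sized: its top is 116 mm up, its handle is 60 mm long, and it stands in the stand. Next I'll confirm it in a crop and measure.

```bash
python3 - <<'E'
from h import *
c=read_camera('side'); d=read_camera('top')
cv2.imwrite('pics/crop.png',cv2.resize(c['img'][270:384,240:360],(800,760))[:600,:,::-1])
for n,q in (('top',d),('side',c)):
    P=cloud(q); m=(P[:,2]>64)&(P[:,2]<74)&(abs(P[:,0]-570)<140)&(abs(P[:,1]-20)<140)
    r=cv2.minAreaRect(P[m][:,:2].astype(np.float32)); print(n,'box',r)
    k=P[(P[:,2]>90)&(P[:,2]<125)&(abs(P[:,0]-560)<40)&(abs(P[:,1]-60)<40)]
    print('wing',len(k),k.mean(0),np.percentile(k[:,2],[50,98])); print(cv2.minAreaRect(k[:,:2].astype(np.float32)))
    st=P[(P[:,2]>75)&(P[:,2]<125)&(abs(P[:,0]-562)<30)&(abs(P[:,1]+295)<30)]
    print('stylus',len(st),st.mean(0),(st[:,:2].max(0)+st[:,:2].min(0))/2,np.percentile(st[:,2],98))
    t=st[st[:,2]>112]; print('top',len(t),t.mean(0) if len(t) else '')
    b=P[(P[:,2]>50)&(P[:,2]<62)&(abs(P[:,0]-562)<55)&(abs(P[:,1]+295)<55)]; print('stand',cv2.minAreaRect(b[:,:2].astype(np.float32)))
    # brightness blobs on box top
    g=cv2.cvtColor(q['img'],cv2.COLOR_RGB2GRAY)
    
w=read_camera('wrist'); s=monitor.read_state()
print('wrist campos',-w['R'].T@w['t'],w['R'],w['mtx'][0,0],s['tcp_pos'])
E
```

```text
top box ((571.2452392578125, 21.172607421875), (150.38446044921875, 200.07962036132812), 19.1312255859375)
wing 74 [553.94715616  67.44575175 112.71325204] [114.95454  118.401612]
((554.4410400390625, 68.1082763671875), (9.822396278381348, 34.91864013671875), 53.182647705078125)
stylus 63 [ 562.92006713 -291.92883514  106.58407067] [ 563.76593703 -294.08177833] 118.61283977856812
top 35 [ 563.72262594 -294.12430016  116.26981138]
stand ((563.4159545898438, -294.8459167480469), (69.32501220703125, 71.82101440429688), 0.1670917123556137)
side box ((571.5682983398438, 18.052467346191406), (151.77288818359375, 202.78549194335938), 19.246858596801758)
wing 145 [554.16845046  61.72811555 103.65475074] [104.35193147 114.42544083]
((554.8067016601562, 64.51094055175781), (12.420574188232422, 35.55974578857422), 51.19455337524414)
stylus 179 [ 562.02492932 -301.07449657  102.28867119] [ 563.14542714 -298.5579542 ] 116.43894567004382
top 68 [ 563.33123884 -298.33227876  114.53415371]
stand ((563.7625122070312, -297.5127258300781), (71.59273529052734, 70.65596008300781), 89.94132232666016)
wrist campos [ 329.39872555 -536.52413412  373.59757078] [[ 4.30104226e-01 -9.02779223e-01 -1.71522083e-04]
 [-8.70719180e-01 -4.14880272e-01  2.64050126e-01]
 [-2.38450129e-01 -1.13419728e-01 -9.64508943e-01]] 275.32824821606306 [ 268.9254535  -564.17170041  256.31599605]
```

View pics/crop.png

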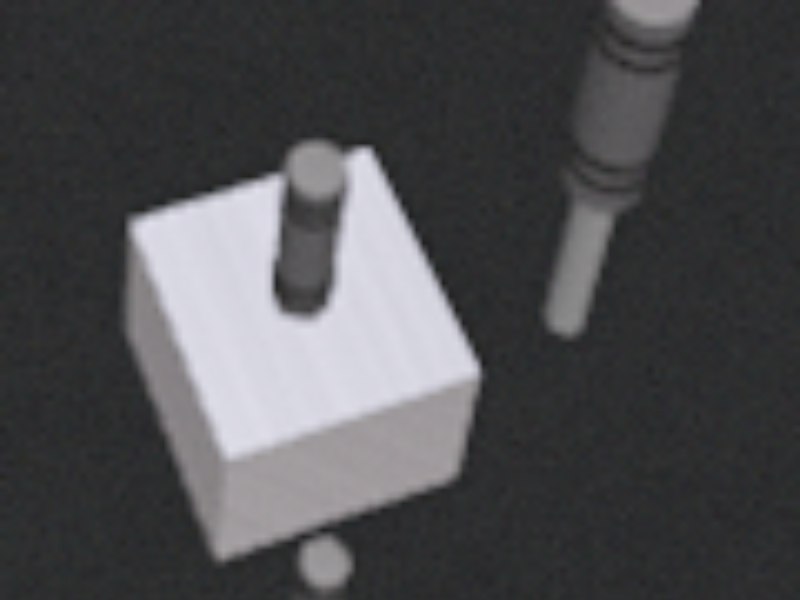

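The crop confirms it: the upright plain-handled stylus in the stand, crop (310,220), is the middle-sized one. The larger one, crop (640,120), and the smaller one, crop (325,565), are the look-alikes. From the measurements the key is at about (555,67) with its wing at about -37° (about 0.98 rad), and the hole is at about (588,-28). I'm moving over the key with yaw about 143°, so that one grip should cover the winding.

Call:
{"fn": "move_arm", "kwargs": {"plan": [[0.53,-0.446,0,0,0,-117,0],[0.53,-0.446,0,0,0,-117,0],[0.53,-0.446,0,0,0,-117,0],[0.53,-0.446,0,0,0,-117,0],[0.53,-0.446,0,0,0,-117,0],[0.53,-0.446,0,0,0,-117,0],[0.53,-0.446,0,0,0,-117,0],[0.53,-0.446,0,0,0,-117,0],[0.53,-0.446,0,0,0,-117,0],[0.53,-0.446,0,0,0,-117,0]]}}

```text
t: 2.08
tcp_pos: [441.8, -182.9, 256.7]
orientation: [3.141, 0.0, 1.701]
force: [0.7, 0.0, 0.1]
grip_width: 85.0
grip_force: 0.0
```

Call:
{"fn": "move_arm", "kwargs": {"plan": [[0.234,0.144,0.03,0,0,-46,0],[0.234,0.144,0.03,0,0,-46,0],[0.234,0.144,0.03,0,0,-46,0],[0.234,0.144,0.03,0,0,-46,0],[0.234,0.144,0.03,0,0,-46,0],[0.234,0.144,0.03,0,0,-46,0],[0.234,0.144,0.03,0,0,-46,0],[0.234,0.144,0.03,0,0,-46,0],[0.234,0.144,0.03,0,0,-46,0]]}}

```text
t: 2.83
tcp_pos: [555.4, 66.5, 226.0]
orientation: [-3.141, -0.0, 2.5]
force: [-0.3, 1.1, 0.2]
grip_width: 85.6
grip_force: 0.0
```

```bash
python3 - <<'E'
from h import *
c=read_camera('wrist'); s=monitor.read_state(); print(s['t'],s['tcp_pos'],s['orientation'],s['qpos'])
P=cloud(c); k=P[(P[:,2]>106)&(P[:,2]<122)&(abs(P[:,0]-555)<40)&(abs(P[:,1]-67)<40)]
print(len(k),k.mean(0),np.percentile(k[:,2],[5,50,95]),cv2.minAreaRect(k[:,:2].astype(np.float32)))
m=(P[:,2]>62)&(P[:,2]<78)
b=P[m&(np.hypot(P[:,0]-555,P[:,1]-67)<60)]; print('top z',np.median(b[:,2]))
print('key px',proj(c,[555,67,114]),'hole px',proj(c,[588,-28,70]))
cv2.imwrite('pics/w1.png',cv2.resize(c['img'],(800,600))[:,:,::-1])
np.savez('w1.npz',**c)
E
```

```text
2.8833 [554.94103492  65.42902906 226.04982935] [-3.14083366e+00 -4.25063266e-04  2.49821109e+00] [ 9.61985162e-02  3.65167140e-01  1.80160570e+00 -3.31167538e-04
  9.75645401e-01 -8.31030632e-01]
478 [553.37404888  67.36751643 113.24223653] [111.60453241 113.41216308 114.64580423] ((554.0681762695312, 66.94644165039062), (9.780534744262695, 35.216739654541016), 53.05728530883789)
top z 69.80987145501587
key px [260.25431355 196.18191021] hole px [208.81712695 258.15957451]
```

View pics/w1.png

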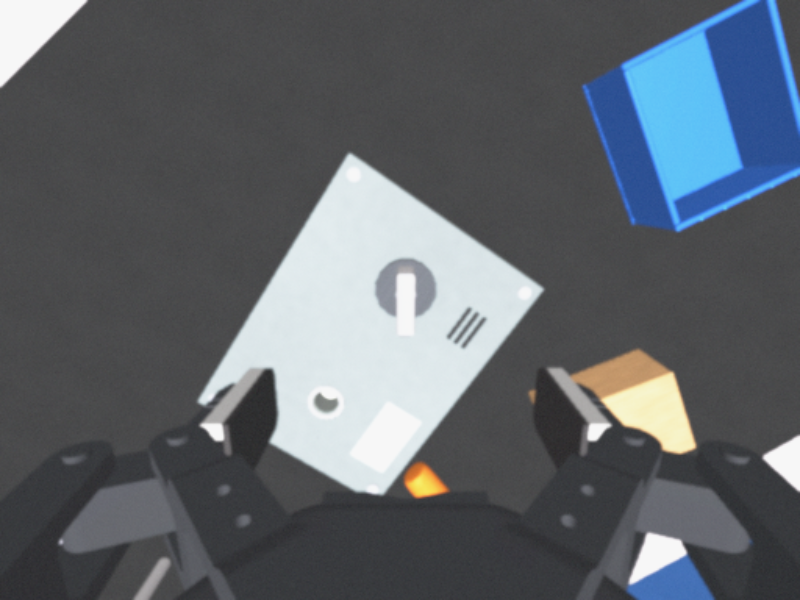

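The wrist view shows the wing at (405,300), aligned with the fingers, and the hole at (326,402), within 1 px of where I predicted. I'm going down to grip the wing.

Call:
{"fn": "move_arm", "kwargs": {"plan": [[0.001,0,0.04,0,0,0,0],[0.001,0,0.08,0,0,0,0],[0.001,0,0.119,0,0,0,60],[0.001,0,0.119,0,0,0,255],[0.001,0,0.119,0,0,0,255],[0.001,0,0.119,0,0,0,255],[0.001,0,0.119,0,0,0,255],[0.001,0,0.119,0,0,0,255],[0.001,0,0.119,0,0,0,255],[0.001,0,0.119,0,0,0,255]], "squeeze": 40}}

```text
t: 3.72
tcp_pos: [556.2, 65.8, 110.0]
orientation: [3.139, 0.004, 2.498]
force: [-0.7, -1.2, 9.1]
grip_width: 9.3
grip_force: 44.3
```

Call:
{"fn": "move_arm", "kwargs": {"plan": [[0,0,-0.002,0,0,7,255],[0,0,-0.002,0,0,14,255],[0,0,-0.002,0,0,21,255],[0,0,-0.002,0,0,28,255],[0,0,-0.002,0,0,35,255],[0,0,-0.002,0,0,42,255],[0,0,-0.002,0,0,49,255],[0,0,-0.002,0,0,56,255],[0,0,-0.002,0,0,63,255],[0,0,-0.002,0,0,70,255]]}}

```text
t: 4.55
tcp_pos: [553.1, 64.9, 110.1]
orientation: [-3.14, 0.002, 1.271]
force: [-5.4, -4.6, 1.2]
grip_width: 9.6
grip_force: 43.5
```

```bash
python3 - <<'E'
from h import *
s=monitor.read_state(); print(s['tcp_pos'],s['orientation'],s['wrist_torque'],s['force'],s['grip_width'])
E
```

```text
[553.12151574  64.87627021 110.12009298] [-3.13987949e+00  2.05473291e-03  1.27057603e+00] [-0.91989611  0.77566974  0.02116783] [-5.43136386 -4.63979243  1.22552116] 9.645224823218195
```

Call:
{"fn": "move_arm", "kwargs": {"plan": [[0,0,0,0,0,7,255],[0,0,0,0,0,14,255],[0,0,0,0,0,21,255],[0,0,0,0,0,28,255],[0,0,0,0,0,35,255],[0,0,0,0,0,42,255],[0,0,0,0,0,49,255],[0,0,0,0,0,56,255],[0,0,0,0,0,62,255],[0,0,0,0,0,68,255]]}}

```text
t: 5.38
tcp_pos: [551.2, 67.1, 110.1]
orientation: [-3.14, 0.006, 0.084]
force: [-11.9, 9.9, 6.3]
grip_width: 9.3
grip_force: 44.3
```

Call:
{"fn": "move_arm", "kwargs": {"plan": [[0,0,0,0,0,3,255],[0,0,0,0,0,5,255],[0,0,0,0,0,7,255],[0,0,0,0,0,9,255],[0,0,0,0,0,10,255],[0,0,0,0,0,11,255],[0,0,0,0,0,12,255],[0,0,0,0,0,13,255],[0,0,0,0,0,14,255],[0,0,0,0,0,14,255]]}}

```text
t: 6.22
tcp_pos: [551.2, 67.7, 110.1]
orientation: [-3.141, 0.006, -0.155]
force: [-12.1, 12.5, 6.7]
grip_width: 9.1
grip_force: 52.6
```

```bash
python3 - <<'E'
from h import *
s=monitor.read_state(); print(s['tcp_pos'],s['orientation'],s['wrist_torque'],s['force'],s['grip_width'],s['qpos'])
E
```

```text
[551.21919428  67.70808656 110.11711314] [-3.14070793  0.00602678 -0.15466426] [2.08060315 1.8309846  0.77740242] [-12.12124097  12.54290604   6.70879164] 9.139300714030757 [0.09961274 0.53554386 1.86682167 0.0034997  0.74484062 1.82249636]
```

Call:
{"fn": "move_arm", "kwargs": {"plan": [[0.001,0,0,0,0,2,255],[0.001,0,0,0,0,4,255],[0.001,0,0,0,0,5,255],[0.001,0,0,0,0,5,255]]}}

```text
t: 6.55
tcp_pos: [551.3, 67.7, 110.2]
orientation: [3.141, 0.008, -0.238]
force: [-15.0, 14.1, 10.2]
grip_width: 9.4
grip_force: 101.3
```

```bash
python3 - <<'E'
from h import *
s=monitor.read_state(); print(s['tcp_pos'],s['orientation'],s['wrist_torque'],s['force'],s['grip_width'],s['qpos'])
E
```

```text
[551.31272382  67.71683274 110.21223114] [ 3.14062921  0.00759243 -0.23773007] [2.41737164 2.38281461 2.36985286] [-14.99073144  14.10700577  10.17173501] 9.355381198791934 [0.0999922  0.53605926 1.86541485 0.00236309 0.74760271 1.90677602]
```

Call:
{"fn": "move_arm", "kwargs": {"plan": [[0.001,0,0,0,0,-2,255],[0.001,0,0,0,0,-4,255],[0.001,0,0,0,0,-4,100],[0.001,0,0,0,0,-4,0],[0.001,0,0,0,0,-4,0],[0.001,0,0,0,0,-4,0],[0.001,0,-0.04,0,0,-4,0],[0.001,0,-0.08,0,0,-4,0],[0.001,0,-0.11,0,0,-4,0],[0.001,0,-0.11,0,0,-4,0]]}}

```text
t: 7.38
tcp_pos: [560.4, 65.4, 226.0]
orientation: [-3.139, -0.011, -0.173]
force: [1.7, 0.2, -0.6]
grip_width: 85.6
grip_force: 0.0
```

```bash
python3 - <<'E'
from h import *
s=monitor.read_state(); print(s['tcp_pos'],s['orientation'],s['force'],s['grip_width'])
for n in ['wrist','top','side']:
    c=read_camera(n)
    P=cloud(c); zc=115 if n=='top' else 112
    k=P[(P[:,2]>100)&(P[:,2]<122)&(abs(P[:,0]-555)<35)&(abs(P[:,1]-67)<35)]
    if len(k)<20: continue
    m=k[:,:2]-k[:,:2].mean(0); w,V=np.linalg.eigh(m.T@m)
    r=cv2.minAreaRect(k[:,:2].astype(np.float32))
    print(n,len(k),r,np.degrees(np.arctan2(V[1,1],V[0,1])))
    if n=='wrist': np.savez('w2.npz',**c); cv2.imwrite('pics/w2.png',cv2.resize(c['img'],(800,600))[:,:,::-1])
E
```

```text
[560.41421299  65.43497593 225.96415004] [-3.13861941 -0.0110619  -0.17345018] [ 1.74815385  0.24202169 -0.56655425] 85.5987189173647
wrist 463 ((554.0728759765625, 66.2466049194336), (9.999920845031738, 36.02341842651367), 82.64188385009766) 172.7315522836174
side 97 ((554.7410888671875, 63.89773178100586), (12.032003402709961, 35.64692687988281), 84.72305297851562) 172.35096615366902
```

View pics/w2.png

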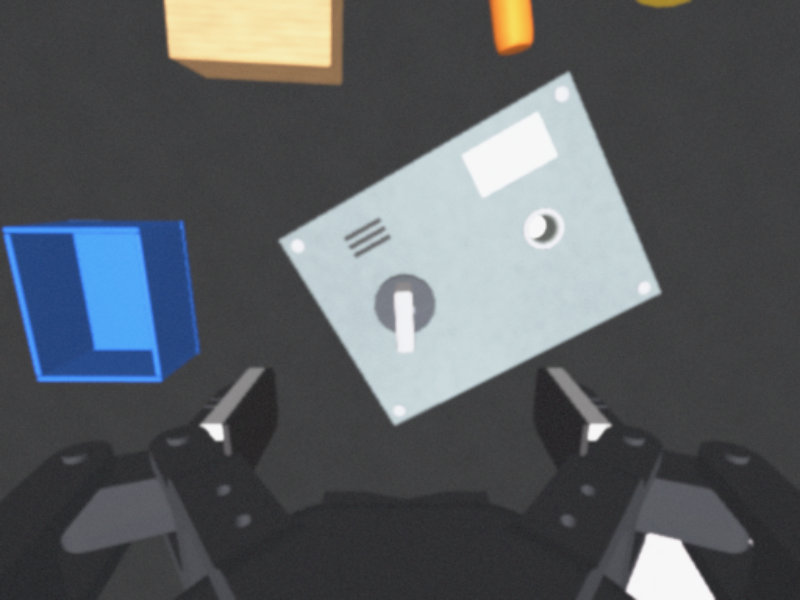

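The wing is at 172.7°, which is the expected 3.6 rad stop within 0.3°, and the wrist torque rose to 2.4 N m against it. In the picture the key is at (404,320) and the hole at (544,229). I'll fix the hole from the two wrist views and then go to the stylus.

```bash
python3 - <<'E'
from h import *
s=monitor.read_state(); print(s['t'],s['tcp_pos'],s['orientation'])
A=[];B=[]
for f in ['w1.npz','w2.npz']:
    c=np.load(f); c={k:c[k] for k in c.files}
    p=proj(c,[588,-28,70]); u,v=np.int32(p)
    win=np.zeros((384,512),bool); win[v-19:v+20,u-19:u+20]=1
    g=c['img'].min(2).astype(int); bg=np.median(g[win])
    # ring + hole region: differs from background grey
    m=(win&(abs(g-bg)>22)).astype(np.uint8)
    n,l,st,ce=cv2.connectedComponentsWithStats(m); i=1+np.argmax(st[1:,4])
    yy,xx=np.nonzero(l==i); (cx,cy),r=cv2.minEnclosingCircle(np.column_stack([xx,yy]).astype(np.float32))
    C=-c['R'].T@c['t']; d=c['R'].T@np.linalg.inv(c['mtx'])@[cx,cy,1]; 
    print(f,p,cx,cy,r,st[i],'at z70',C+d*(70-C[2])/d[2])
    d/=np.linalg.norm(d);M=np.eye(3)-np.outer(d,d);A.append(M);B.append(M@C)
print('tri',np.linalg.solve(sum(A),sum(B)))
E
```

```text
7.5333 [556.41657714  65.14328164 219.49907732] [-3.14143953e+00 -7.34545719e-04 -1.73230906e-01]
w1.npz [208.81712695 258.15957451] 208.0 257.5 10.594910621643066 [198 248  21  19 234] at z70 [586.84336182 -28.20835599  70.        ]
w2.npz [347.4356613  144.73116035] 347.875 145.9375 13.417236328125 [335 133  26  26 468] at z70 [586.75433235 -28.31648121  70.        ]
tri [586.79492687 -28.22543213  70.0990981 ]
```

Call:
{"fn": "move_arm", "kwargs": {"plan": [[0.069,0.355,-0.01,0,0,-9.9,0],[0.069,0.355,-0.01,0,0,-9.9,0],[0.069,0.355,-0.01,0,0,-9.9,0],[0.069,0.355,-0.01,0,0,-9.9,0],[0.069,0.355,-0.01,0,0,-9.9,0],[0.069,0.355,-0.01,0,0,-9.9,0],[0.069,0.355,-0.01,0,0,-9.9,0],[0.069,0.355,-0.01,0,0,-9.9,0],[0.069,0.355,-0.01,0,0,-9.9,0],[0.069,0.355,-0.01,0,0,-9.9,0]]}}

```text
t: 8.37
tcp_pos: [562.5, -301.8, 227.5]
orientation: [3.141, 0.001, -0.005]
force: [-0.0, -0.3, 0.2]
grip_width: 85.3
grip_force: 0.0
```

```bash
python3 - <<'E'
from h import *
c=read_camera('wrist'); s=monitor.read_state(); print(s['t'],s['tcp_pos'],s['orientation'])
P=cloud(c)
st=P[(P[:,2]>65)&(P[:,2]<125)&(abs(P[:,0]-563)<30)&(abs(P[:,1]+296)<30)]
for a in (65,80,95,112):
    q=st[(st[:,2]>a)&(st[:,2]<a+15)]; print(a,len(q),q.mean(0),q.min(0),q.max(0))
t=st[st[:,2]>112]; print('top',cv2.minEnclosingCircle(t[:,:2].astype(np.float32)),np.median(t[:,2]))
b=P[(P[:,2]>50)&(P[:,2]<62)&(abs(P[:,0]-562)<55)&(abs(P[:,1]+295)<55)]; print('stand',cv2.minAreaRect(b[:,:2].astype(np.float32)))
for d in silhouettes('wrist','stylus_mid'): print(d['conf'],d['uv'],d['mask'].sum())
cv2.imwrite('pics/w3.png',cv2.resize(c['img'],(800,600))[:,:,::-1])
E
```

```text
8.4167 [ 562.24919395 -298.92666321  227.17639745] [-3.14064237e+00  2.20631246e-03 -4.36141534e-03]
65 58 [ 568.65431647 -297.49240317   72.22380878] [ 564.03200676 -304.86584784   65.06931766] [ 570.63922226 -289.28404086   79.87426289]
80 54 [ 568.75306179 -297.98423107   87.5859606 ] [ 564.11163139 -304.75043536   80.01000335] [ 570.58693211 -290.08903979   94.84445665]
95 61 [ 568.98273155 -297.63036945  103.49215619] [ 564.77172576 -304.58870068   95.04249112] [ 570.84293684 -289.21805501  109.94262585]
112 251 [ 563.23006482 -297.10772269  115.62648913] [ 555.56197252 -304.4907224   112.06904769] [ 570.40375086 -289.6970938   117.87674331]
top ((562.830810546875, -297.1277770996094), 7.833437442779541) 115.6925332531212
stand ((562.4007568359375, -297.0702819824219), (70.44496154785156, 70.17989349365234), 0.14776572585105896)
0.68 [254.1, 191.8] 473
0.64 [254.5, 90.4] 1040
0.59 [323.6, 211.2] 293
```

View pics/w3.png

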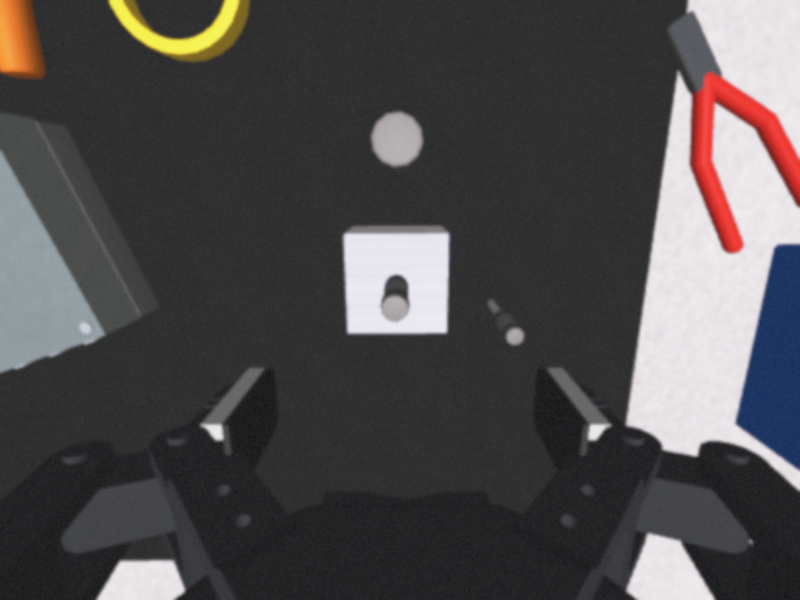

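The wrist view shows the stylus in the stand at (395,305), the large look-alike at (397,138) and the small one at (513,335). The stylus is upright at (562.7,-297.1), with its top at 116 mm. I'm gripping it.

Call:
{"fn": "move_arm", "kwargs": {"plan": [[-0.0006,0.0007,0.04,0,0,0,70],[-0.0006,0.0007,0.08,0,0,0,70],[-0.0006,0.0007,0.115,0,0,0,70],[-0.0006,0.0007,0.134,0,0,0,70],[-0.0006,0.0007,0.134,0,0,0,70],[-0.0006,0.0007,0.134,0,0,0,255],[-0.0006,0.0007,0.134,0,0,0,255],[-0.0006,0.0007,0.134,0,0,0,255],[-0.0006,0.0007,0.134,0,0,0,255],[-0.0006,0.0007,0.134,0,0,0,255]], "squeeze": 70}}

```text
t: 9.3
tcp_pos: [563.9, -297.2, 97.3]
orientation: [3.14, -0.003, 0.0]
force: [0.5, 1.5, 6.0]
grip_width: 14.6
grip_force: 68.1
```

```bash
python3 - <<'E'
from h import *
s=monitor.read_state(); print(s['t'],s['tcp_pos'],s['orientation'],s['force'],s['grip_width'],s['wrist_torque'])
E
```

```text
9.3 [ 563.87953493 -297.15377606   97.29270674] [ 3.14034359e+00 -2.90350428e-03  3.90638995e-05] [0.53903628 1.51558502 5.95327953] 14.622913785540351 [ 0.37039633 -0.07074057  0.02315336]
```

Call:
{"fn": "move_arm", "kwargs": {"plan": [[0,0,-0.015,0,0,0,255],[0,0,-0.035,0,0,0,255],[0,0,-0.06,0,0,0,255],[0,0,-0.09,0,0,0,255],[0,0,-0.12,0,0,0,255],[0,0,-0.12,0,0,0,255]]}}

```text
t: 9.8
tcp_pos: [565.8, -298.6, 222.5]
orientation: [3.136, -0.01, 0.0]
force: [2.0, -1.0, -0.9]
grip_width: 14.3
grip_force: 68.2
```

Call:
{"fn": "move_arm", "kwargs": {"plan": [[0.003,-0.03,0,0,0,0,255],[0.006,-0.065,0,0,0,0,255],[0.009,-0.105,0,0,0,0,255],[0.012,-0.14,0,0,0,0,255],[0.016,-0.175,0,0,0,0,255],[0.019,-0.21,0,0,0,0,255],[0.022,-0.235,0,0,0,0,255],[0.0235,-0.255,0,0,0,0,255],[0.0235,-0.268,0,0,0,0,255],[0.0235,-0.268,0,0,0,0,255]]}}

```text
t: 10.63
tcp_pos: [586.2, -26.8, 215.6]
orientation: [-3.141, -0.0, 0.002]
force: [0.2, -0.4, -0.7]
grip_width: 14.2
grip_force: 68.4
```

```bash
python3 - <<'E'
from h import *
ims=[]
for n in ['side','top','wrist']:
    c=read_camera(n); s=monitor.read_state(); print(n,s['t'],s['tcp_pos'],s['orientation'],s['force'],s['grip_width'])
    if n!='top':
        x,y,z=s['tcp_pos']
        for dz in (-6,-41,-93): print(dz,proj(c,[x,y,z+dz]))
        print('hole',proj(c,[586.8,-28.2,70]))
    ims.append(c)
c=ims[0]; u,v=np.int32(proj(c,[587,-28,100]))
a=cv2.resize(c['img'][v-60:v+60,u-60:u+60],(400,400),interpolation=cv2.INTER_CUBIC)
b=cv2.resize(ims[2]['img'],(400,300))
o=np.zeros((400,800,3),np.uint8); o[:,:400]=a;o[:300,400:]=b
print('crop origin',u-60,v-60,'scale 3.333')
cv2.imwrite('pics/h1.png',o[:,:,::-1]); np.savez('s1.npz',**c)
E
```

```text
side 10.6833 [586.17344194 -28.12157078 215.4941274 ] [ 3.14138756e+00 -2.68012258e-04  1.92292338e-03] [-0.14979754 -0.55957991 -0.46170055] 14.336901386628957
-6 [248.37872564 155.450315  ]
-41 [248.34909865 169.19681233]
-93 [248.30831325 188.12065096]
hole [248.5416319 205.5739131]
top 10.7333 [586.16591638 -29.00546922 215.45709033] [ 3.14120498e+00 -1.87820177e-04  9.41462565e-04] [ 0.75500562  0.11690936 -1.18978134] 14.634866046425541
wrist 10.7833 [586.19849409 -29.55550546 215.4475297 ] [ 3.14124921e+00 -2.19240236e-04 -3.95407686e-05] [0.13165246 0.67460332 0.5233202 ] 14.112244265376129
-6 [258.24133846 257.68766561]
-41 [258.39182234 229.98570797]
-93 [258.53031266 204.49159448]
hole [257.24072472 187.74073649]
crop origin 188 135 scale 3.333
```

View pics/h1.png

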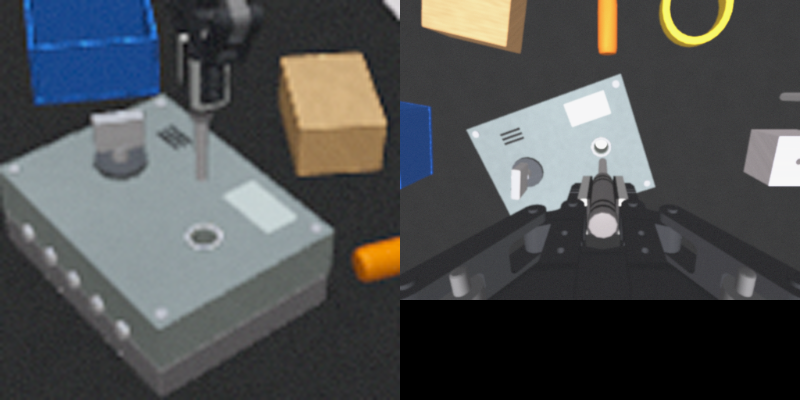

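Side crop: the tip is at (202,180) and the hole at (205,237), with the shaft vertical. In the wrist picture both agree with the prediction to within about 1 px. I'm inserting with a 1–1.5 mm correction.

Call:
{"fn": "move_arm", "kwargs": {"plan": [[0.001,-0.0015,0.01,0,0,0,255],[0.001,-0.0015,0.025,0,0,0,255],[0.001,-0.0015,0.038,0,0,0,255],[0.001,-0.0015,0.048,0,0,0,255],[0.001,-0.0015,0.055,0,0,0,255],[0.001,-0.0015,0.06,0,0,0,255],[0.001,-0.0015,0.064,0,0,0,255],[0.001,-0.0015,0.068,0,0,0,255],[0.001,-0.0015,0.068,0,0,0,255]]}}

```text
t: 11.53
tcp_pos: [587.1, -27.4, 146.8]
orientation: [-3.142, 0.0, -0.0]
force: [-0.5, -0.8, -0.7]
grip_width: 14.1
grip_force: 68.4
```

Call:
{"fn": "move_arm", "kwargs": {"plan": [[0,0,0.002,0,0,0,255],[0,0,0.004,0,0,0,255],[0,0,0.006,0,0,0,255],[0,0,0.008,0,0,0,255],[0,0,0.01,0,0,0,255],[0,0,0.01,0,0,0,255]]}}

```text
t: 12.03
tcp_pos: [587.6, -27.4, 137.5]
orientation: [3.142, -0.001, 0.0]
force: [0.1, 0.6, 3.9]
grip_width: 14.4
grip_force: 68.5
```

Call:
{"fn": "move_arm", "kwargs": {"plan": [[0,0,0.001,0,0,0,255],[0,0,0.002,0,0,0,255],[0,0,0.003,0,0,0,255],[0,0,0.004,0,0,0,255],[0,0,0.005,0,0,0,255],[0,0,0.005,0,0,0,255]]}}

```text
t: 12.53
tcp_pos: [588.5, -27.4, 134.7]
orientation: [3.141, -0.003, 0.0]
force: [-3.6, 0.1, 22.2]
grip_width: 14.2
grip_force: 70.8
```

Call:
{"fn": "move_arm", "kwargs": {"plan": [[0,0,-0.001,0,0,0,255],[0,0,-0.001,0,0,0,255],[0,0,-0.001,0,0,0,255],[0,0,-0.001,0,0,0,255],[0,0,-0.001,0,0,0,255],[0,0,-0.001,0,0,0,255]]}}

```text
t: 13.03
tcp_pos: [588.1, -27.4, 134.9]
orientation: [3.142, -0.002, 0.0]
force: [-2.1, -0.3, 15.4]
grip_width: 14.1
grip_force: 70.1
```

```bash
python3 - <<'E'
from h import *
ims=[]
for n in ['side','wrist']:
    c=read_camera(n); s=monitor.read_state(); ims.append(c); P=cloud(c)
    k=P[(P[:,2]>100)&(P[:,2]<122)&(np.hypot(P[:,0]-554,P[:,1]-66)<25)]
    if len(k)>20: print(n,len(k),cv2.minAreaRect(k[:,:2].astype(np.float32)))
print(s['t'],s['tcp_pos'],s['force'],s['grip_width'],s['grip_force'])
c=ims[0]; a=cv2.resize(c['img'][135:255,188:308],(400,400),interpolation=cv2.INTER_CUBIC)
o=np.zeros((400,800,3),np.uint8); o[:,:400]=a;o[:300,400:]=cv2.resize(ims[1]['img'],(400,300))
cv2.imwrite('pics/h2.png',o[:,:,::-1])
E
```

```text
side 98 ((554.7772216796875, 64.53367614746094), (11.550244331359863, 35.949485778808594), 84.6651382446289)
wrist 966 ((561.56005859375, 64.88786315917969), (10.590510368347168, 22.61018943786621), 82.0500259399414)
13.1333 [588.05197889 -27.39915914 134.90814797] [-2.38926121  0.27586588 15.6151416 ] 14.41711977773028 70.0513744354248
```

View pics/h2.png

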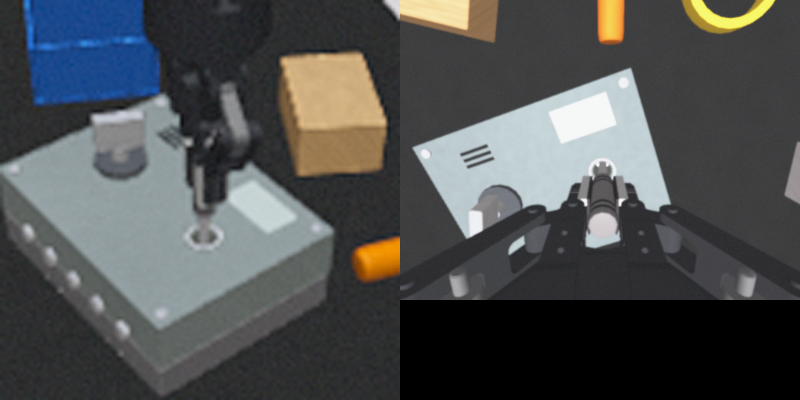

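The stylus shaft is inside the hole at side crop (204,237) and pressing steadily with about 15 N, so the button is at its bottom stop. The key at (118,135) has not moved, and the bin and carton are where they were. I'm handing the job in.

```bash
python3 -c "
from cell import job; print(job.close_job())"
```

```text
the job is handed in; nothing more can be done
None
```

I wound the key to its stop, then took the middle-sized stylus from the stand. It is still gripped and holding the reset button at its bottom stop with about 15 N, and the job was handed in at about 13 s without touching the bin, tape, carton or screwdriver.

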